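# Wind the roller jack up to its stop and back it off a quarter turn

## Task

Raise the roller jack on the bench for the next timber: crank its handwheel clockwise (seen from above) until you feel the top stop, then back it off a quarter turn so that the screw is not left jammed, and let go. Leave the things lying around the jack where they are.

Things in the scene. Friction and masses are not known exactly. Their poses are not given: they have to be found in the camera images.
- handwheel (a joint): Angle (rad) of the steel crank handwheel of the screw jack: 0 at the bottom stop, growing as the wheel is turned clockwise seen from above, which raises the roller by 12 mm a turn. The hard top stop is at 18.85 (three turns from the bottom); at the start the wheel is 1.3 to 2.1 turns short of it. Turning it takes about 0.12 N m (2 N at the knob), and it stays where it is left; at the stop it will go no further.
- knob_center (a point): Centre (half-way up) of the grip of the crank knob: an upright black plastic cylinder, 26 mm in diameter and 60 mm tall, standing on the handwheel's rim 62 mm from the wheel's axis. It spins freely on its own pin, so it can be held with the hand's direction fixed while it is carried round the circle. Its foot is about 4 mm above the top of the rim's boss; the wheel's hub and spokes are no higher than the foot of the knob. Its own axes turn with the spin and mean nothing.
- wheel_axis (a point): Point on the vertical axis of the handwheel at the height of the knob's centre (220 mm above the table): the knob's centre travels round it on a level circle of 62 mm radius. It does not rise or sink.
- jack: The screw jack, bolted to the table: grey painted base plate 200 mm (its x) by 170 mm (its y), two steel guide posts, a yoke across them with its top 156 mm above the table, and a dark steel three-spoke handwheel 138 mm over the rim on top (rim 170 to 184 mm above the table). Origin under the centre of its base, below the wheel's axis; z up; the roller is on its +x side.
- roller_top (a point): Top of the jack's steel roller (32 mm in diameter, 112 mm long), 85 mm to the +x side of the wheel's axis. It rises 12 mm for each clockwise turn of the handwheel, from 95 mm to 131 mm above the table at the top stop.
- offcut: Bystander: loose pale timber offcut, 160 by 70 by 45 mm, lying near the jack. Origin under its centre.
- tape: Bystander: loose tape measure, 70 by 36 by 62 mm, standing near the jack. Origin under its centre.
- wrench: Bystander: loose steel spanner, 190 mm long, lying near the jack. Origin on its underside.
- screwdriver: Bystander: loose screwdriver, 200 mm long, lying between jack and robot. Origin on its underside.

How it is judged:
On the way:
1. the handwheel is wound clockwise up to its top stop (value of joint handwheel above 18.73 rad), for 0.1 s.
At the end, for the whole second after the job is handed in: The handwheel stands still a quarter turn (90 degrees, give or take 25) back from its top stop, with the stop having been reached first (within 7 degrees) (value of joint handwheel between 16.829 and 17.729 rad and velocity of joint handwheel between -0.05 and 0.05 rad/s); the robot touches nothing.
It fails at once if a loose thing lying around the jack (offcut, tape measure, spanner, screwdriver) is shifted by more than 30 mm (distance of any of offcut, tape, wrench, screwdriver from where it was at the start of the episode above 0.03 m).
It also fails if it takes over 72 s, if anything falls off the work surface, if the arm or the gripper's body presses on something with over 40 N, if the wrist force passes 120 N, or if a joint passes its speed limit or range.

## Robot

A 6-joint arm with a two-finger parallel gripper is mounted at the origin on the work surface. World frame = base frame: x ahead of the robot, y to its left, z up, the work surface at z = 0. Lengths are in m, angles in rad, forces in N, time in s.
With the tool pointing down it reaches from about 0.35 to 0.875 m from the base axis. Payload 4.2 kg.
Tool frame: the origin (TCP) lies between the finger pads; the fingertips stand 22 mm ahead of it and the grasp point (between the pads) lies 3 mm ahead of it (bot.tip_extent is the distance from the TCP to the fingertips, in m); x points along the fingers, y is the direction in which the jaws open and shut, and the axes are right-handed (so a half turn about x gives the same grasp; the last joint's range is limited). The gripper opens to 87 mm and grips with 3 to 60 N. Pads are 19 mm wide; open, the fingers measure 117 mm over their backs; the gripper's body (75 mm by 190 mm) begins 51 mm behind the grasp point.
Start: joints at [1.486, 0.385, 0.008, 0, -1.194, -0.259], TCP at [0.211, 0.588, 0.245] pointing down, gripper open.
Joint ranges: [-3.14, 3.14], [-1.21, 2.06], [-1.07, 1.41], [-3.16, 2.05], [-2.99, -0.16], [-3.1, 3.1]. Speed limits (rad/s): [2.79, 2.79, 3.14, 3.14, 3.14, 3.14].

## Interface

Orientations are given as a unit quaternion [x, y, z, w].
In Python, from station import telemetry, cams, sign_off, bot gives the robot as it stands. The module is installed in compiled form; this text tells all that it offers.
- The arm moves only by the tool step_arm, never from a script. Its argument "steps" is text: rows parted by semicolons, each of 6 numbers parted by spaces: the shift along the tool's x, y, z in units of 1000 mm (1.0 is 1000 mm), then the turn, a rotation vector about the tool's x, y, z in units of pi/4 rad (1.0 is pi/4 rad). In form: tx ty tz rx ry rz; .... A call has 1 to 5 rows; each row is the pose to reach, as a shift and turn from the pose measured when the call began, along the tool's axes at that moment; what a row does not reach only later rows make up. A row lasts 1/8 s, in which the tool goes at most 62.5 mm and 10.7 degrees, less where a joint would pass 70% of its speed; a pose out of reach is approached as far as the arm can. A call with a number of a shift or a turn outside -1 to 1 is refused whole. A call with a gripper value outside its range is refused whole. "claw" is the opening in per cent of the stroke, from 0 (shut) to 100 (fully open), set as the call begins (left out, the last holds). The fingers move at their own pace and stop on an object; "force" is the grip in N (left out, the last holds). Time passes only in rows, so rows that repeat a pose let the fingers close. It gives the time, the measured TCP pose, the force and the opening at its end, in the units of the state.
- telemetry.sense(): the state, without advancing time (a new reading comes with each control period).
- cams.camera(name): name is "side" or "top"; returns a dict with "color" (480x640x3 uint8, blue, green, red), "range_z" (480x640 float32, m along the optical axis (not along the pixel's ray), 0 where there is no reading), "fx", "fy", "cx", "cy" (pixels), "k1" (the pictures are not rectified: a ray, as slopes to the right and down, at radius r is drawn at 1 + k1 r^2 times it, then the intrinsics apply), "position" and "attitude" of the camera in the world. Camera axes: x right, y down, z forward; pixel columns grow to the right and rows downward; lengths in m; the calibration is good to about 2 mm. A picture is of the moment at which its call begins.
- sign_off(): hands the job in, once; it reports no verdict.
The state is a dict: "time": time; "joints": joint angles; "qvel": joint speeds; "joint_torque": joint torques, N m; "position": TCP position; "eef_rot": TCP orientation; "force": force on the tool from outside, world axes, zero at the start; "torque": the same for the moment, N m; "finger_gap": finger opening in m.
Only numpy, scipy, OpenCV 4.12 (cv2) and the standard library are available. Lean on these libraries where they do the work, as an engineer would, in place of code of your own. Each camera call takes 0.05 s, during which the arm holds its last target.

## Working session

There is one attempt and no reset: what is moved stays moved. The work goes in short steps, Python scripts to look and compute and a tool call to move; the robot and the scene stay as the last step left them, time stands still between calls to the robot, and variables do not carry over. Pictures are saved under pics/ and viewed, and the job is handed in when it is done.

Besides the shell and the picture viewer there is one more tool, called by a JSON object that holds its "api" and its "payload". step_arm: Moves the arm, as the interface text tells. Its arguments: {"type":"object","properties":{"steps":{"type":"string"},"claw":{"type":"number"},"force":{"type":"number"}},"required":["steps"]}

```bash
mkdir -p pics; python3 - <<'E'
from station import telemetry,cams,bot
import cv2,numpy as np
print(telemetry.sense())
for n in("side","top"):
    c=cams.camera(n); cv2.imwrite(f"pics/{n}0.png",c["color"]); np.savez(f"{n}0.npz",**c)
    print(n,{k:v for k,v in c.items() if k not in("color","range_z")})
E
```

```text
{'time': 0.0, 'joints': array([ 1.48559829e+00,  3.85588204e-01,  6.60681504e-03, -5.41381375e-04,
       -1.19400779e+00, -2.58617661e-01]), 'qvel': array([-5.15444498e-04, -7.00173328e-04,  4.36177651e-04,  3.03631662e-04,
       -6.93112536e-04, -6.37238864e-05]), 'joint_torque': array([ 1.23739712e-03, -3.90663278e+01,  1.87404817e+01,  4.21972185e+00,
        1.09983326e-02, -1.94072381e-04]), 'position': array([0.21044743, 0.58789978, 0.24342673]), 'eef_rot': array([-0.69656155,  0.12181666,  0.69678174,  0.12024109]), 'force': array([-0.21339207, -0.44033454, -0.64820089]), 'torque': array([-0.03861308, -0.00720991, -0.03830191]), 'finger_gap': 0.08673391726918303}
side {'fx': 589.3705217249698, 'fy': 589.3705217249698, 'cx': 315.1788624146015, 'cy': 243.86761027015615, 'k1': -0.07717759268098841, 'position': array([0.18512232, 0.7118097 , 0.89015544]), 'attitude': array([-0.23196867,  0.88519893, -0.38788803,  0.1102555 ])}
top {'fx': 603.3872781547141, 'fy': 603.3872781547141, 'cx': 317.6931220305582, 'cy': 232.3434313454314, 'k1': -0.05700806886534051, 'position': array([0.42874632, 0.04411831, 1.16575763]), 'attitude': array([-0.70412747,  0.70671337, -0.04268223,  0.05421207])}
```

View pics/side0.png

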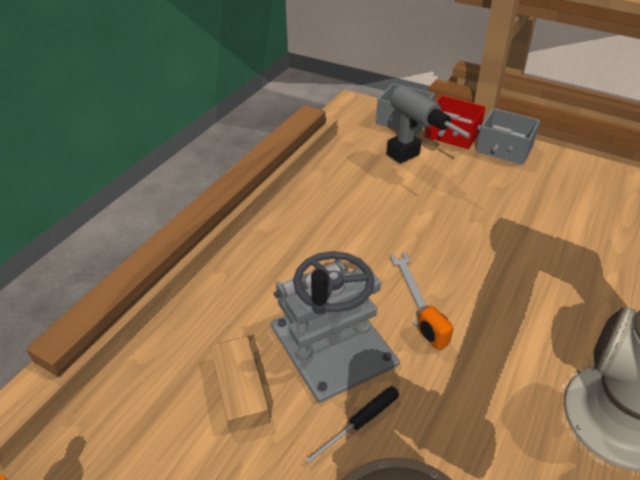

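View pics/top0.png

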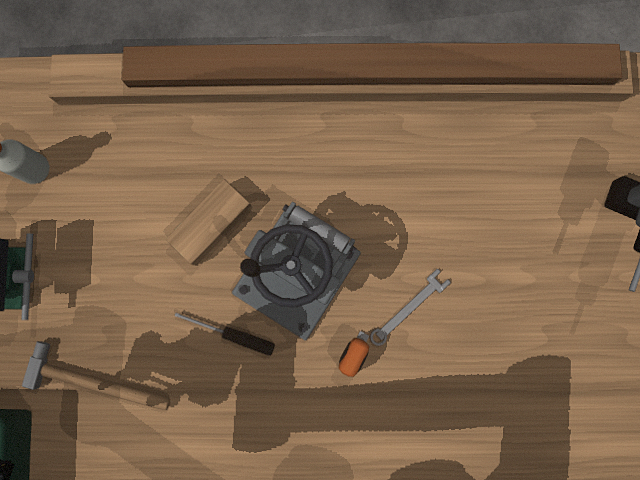

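Side: the wheel centre is near (335,282) with the black knob at (320,287). Top: the wheel hub is at (291,265) and the knob top at about (250,267). The offcut lies left of the jack, the screwdriver below it, and the tape and spanner to the right.

```bash
cat > h.py <<'E'
import numpy as np,cv2
from scipy.spatial.transform import Rotation as R
def K(c): return np.array([[c["fx"],0,c["cx"]],[0,c["fy"],c["cy"]],[0,0,1.]])
def rays(c,uv):
    p=cv2.undistortPoints(np.asarray(uv,float).reshape(-1,1,2),K(c),np.array([c["k1"],0,0,0,0.])).reshape(-1,2)
    return np.c_[p,np.ones(len(p))]@R.from_quat(c["attitude"]).as_matrix().T
def plane(c,uv,z):
    d=rays(c,uv);o=c["position"];return o+d*((z-o[2])/d[:,2])[:,None]
def cloud(c):
    v,u=np.mgrid[0:480,0:640]; uv=np.c_[u.ravel(),v.ravel()]
    return (c["position"]+rays(c,uv)*np.asarray(c["range_z"]).ravel()[:,None]).reshape(480,640,3)
def circ(p):
    A=np.c_[2*p[:,:2],np.ones(len(p))];s=np.linalg.lstsq(A,(p[:,:2]**2).sum(1),rcond=None)[0]
    return s[:2],np.sqrt(s[2]+s[:2]@s[:2])
def ld(n):
    z=np.load(n);return {k:z[k] for k in z}
def knob(c,box):
    u0,v0,u1,v1=box
    P=cloud(c)[v0:v1,u0:u1].reshape(-1,3)
    return P[(P[:,2]>.2)&(P[:,2]<.27)]
E
python3 - <<'E'
from h import *
for n,b,ctr in(("top",(220,210,350,320),(291,265)),("side",(285,240,390,320),(335,282))):
    c=ld(n+"0.npz");k=knob(c,b)
    print(n,"knob n",len(k),"zmax",k[:,2].max(),"all med",np.median(k,0)); t=k[k[:,2]>.243];print(" top",len(t),t.mean(0),t.min(0),t.max(0))
    P=cloud(c)[b[1]:b[3],b[0]:b[2]].reshape(-1,3)
    m=P[(P[:,2]>.172)&(P[:,2]<.19)]
    c0=plane(c,[ctr],.184)[0];print(" hub",c0)
    for i in range(4):
        r=np.hypot(*(m[:,:2]-c0[:2]).T);q=m[(r>.052)&(r<.076)];cc,rr=circ(q);c0=np.r_[cc,.184]
    print(" rim",cc,rr,len(q),"z",np.median(q[:,2]))
    for nm,uv,z in(("offcut",(207,220),.045),("driver",(250,341),.015),("tape",(354,356),.06),("sp",(378,336),.005),("sp2",(437,285),.005),("drivertip",(180,315),.01),("roller",(320,228),.115),("vise",(25,275),.1),("bottle",(22,160),.1)):
        if n=="top": print(nm,plane(c,[uv],z)[0].round(3))
E
```

```text
top knob n 281 zmax 0.25298446305343036 all med [0.50226541 0.16384778 0.24870223]
 top 220 [0.50311777 0.16574931 0.24908973] [0.49174388 0.153608   0.24357932] [0.51505047 0.17798559 0.25298446]
 hub [0.51067777 0.10370345 0.184     ]
 rim [0.51058371 0.10447558] 0.061210132910525385 1873 z 0.18221900298908333
offcut [0.608 0.271 0.045]
driver [0.381 0.191 0.015]
tape [ 0.356 -0.003  0.06 ]
sp [ 0.39  -0.051  0.005]
sp2 [ 0.486 -0.166  0.005]
drivertip [0.43  0.327 0.01 ]
roller [0.581 0.057 0.115]
vise [0.501 0.59  0.1  ]
bottle [0.714 0.61  0.1  ]
side knob n 513 zmax 0.2531324486830394 all med [0.49785542 0.17347395 0.23445696]
 top 196 [0.50055253 0.16805367 0.24968362] [0.48887061 0.15381488 0.24308081] [0.5138739  0.17955052 0.25313245]
 hub [0.50243298 0.11217649 0.184     ]
 rim [0.50781094 0.10803723] 0.061697000563901844 1658 z 0.18359652994838382
```

```bash
cat >> h.py <<'E'
def go(pts,q=None):
    """print tool-frame shifts for world targets"""
    from station import telemetry
    s=telemetry.sense();M=R.from_quat(s["eef_rot"]).as_matrix()
    t="; ".join(" ".join("%.4f"%x for x in M.T@(np.array(p)-s["position"])) for p in pts)
    print("t=%.2f"%s["time"],"pos",s["position"].round(4),"F",s["force"].round(1));print(t);return s,M
E
python3 - <<'E'
from h import *
s,M=go([(.21,.588,.33),(.502,.167,.33),(.502,.167,.231)]);print(M.round(3))
# turn making tool exactly down, keep yaw
x=np.array([0,0,-1.]);y=M[:,1].copy();y[2]=0;y/=np.linalg.norm(y);N=np.c_[x,y,np.cross(x,y)]
print((R.from_matrix(M.T@N).as_rotvec()/(np.pi/4)).round(4))
E
```

```text
t=0.10 pos [0.2105 0.588  0.2436] F [-0.8  0.2  0.2]
-0.0864 0.0003 0.0004; -0.0858 0.2982 -0.4164; 0.0132 0.2980 -0.4164
[[-0.001 -0.337 -0.941]
 [-0.002 -0.941  0.337]
 [-1.     0.002 -0.   ]]
[ 0.     -0.0001 -0.0025]
```

{"api": "step_arm", "payload": {"steps": "-0.05 0 0 0 0 0; -0.086 0.03 -0.042 0 0 0; -0.086 0.06 -0.084 0 0 0; -0.086 0.09 -0.126 0 0 0; -0.086 0.12 -0.168 0 0 0", "claw": 100, "force": 25}}

```text
time: 0.72
position: [0.3287, 0.4169, 0.3295]
eef_rot: [-0.696, 0.122, 0.697, 0.12]
force: [0.6, 0.2, 0.5]
finger_gap: 0.087
```

```bash
python3 -c "
from h import *
go([(.502,.167,.32)])"
```

```text
t=0.72 pos [0.3287 0.4169 0.3295] F [0.6 0.2 0.5]
0.0099 0.1768 -0.2473
```

{"api": "step_arm", "payload": {"steps": "0 0.035 -0.049 0 0 0; 0 0.07 -0.098 0 0 0; 0 0.105 -0.147 0 0 0; 0.005 0.14 -0.196 0 0 0; 0.01 0.168 -0.235 0 0 0"}}

```text
time: 1.35
position: [0.4941, 0.1774, 0.3195]
eef_rot: [-0.696, 0.122, 0.697, 0.12]
force: [0.8, 0.7, -0.3]
finger_gap: 0.0871
```

```bash
python3 - <<'E'
from h import *
from station import cams
go([(.502,.167,.32),(.502,.167,.231)])
for n in("side","top"):
    c=cams.camera(n);cv2.imwrite(f"pics/{n}1.png",c["color"])
E
```

```text
t=1.35 pos [0.4941 0.1774 0.3195] F [ 0.8  0.7 -0.3]
-0.0005 0.0071 -0.0110; 0.0885 0.0069 -0.0110
```

View pics/side1.png

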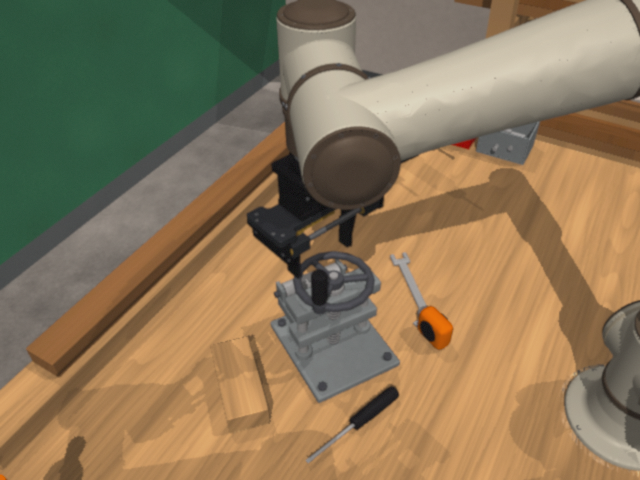

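The open fingers, at (296,265) and (347,240), straddle the knob top at about (320,272) from above. Next I line up and descend.

{"api": "step_arm", "payload": {"steps": "0 0.007 -0.011 0 0 0; 0.03 0.007 -0.011 0 0 0; 0.06 0.007 -0.011 0 0 0; 0.0885 0.007 -0.011 0 0 0; 0.0885 0.007 -0.011 0 0 0"}}

```text
time: 2.08
position: [0.5008, 0.1651, 0.2281]
eef_rot: [-0.694, 0.125, 0.699, 0.12]
force: [-0.3, 0.6, -0.4]
finger_gap: 0.0873
```

```bash
python3 - <<'E'
from h import *
from station import cams
go([(.502,.167,.231)])
for n in("side","top"):
    c=cams.camera(n);cv2.imwrite(f"pics/{n}2.png",c["color"])
E
```

```text
t=2.08 pos [0.5008 0.1651 0.2281] F [-0.3  0.6 -0.4]
-0.0029 -0.0022 -0.0004
```

View pics/side2.png

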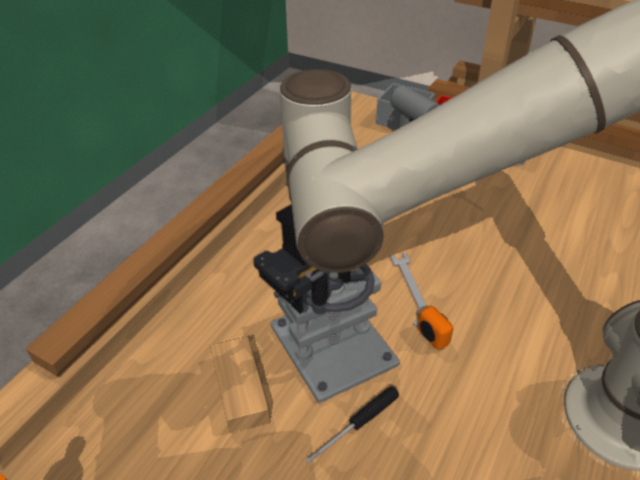

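The knob at (320,288) sits between the fingers at (300,290) and (345,275), and there is no contact force. Closing.

{"api": "step_arm", "payload": {"steps": "-0.002 0 0 0 0 0; -0.002 0 0 0 0 0; -0.002 0 0 0 0 0; -0.002 0 0 0 0 0; -0.002 0 0 0 0 0", "claw": 0, "force": 25}}

```text
time: 2.8
position: [0.5027, 0.1658, 0.233]
eef_rot: [-0.696, 0.124, 0.697, 0.121]
force: [-0.8, -0.4, -1.1]
finger_gap: 0.0449
```

```bash
python3 -c "
from h import *
from station import telemetry
s,M=go([(.502,.167,.231)]);print(s['finger_gap'])"
```

```text
t=2.80 pos [0.5027 0.1658 0.233 ] F [-0.8 -0.4 -1.1]
0.0020 -0.0009 0.0010
0.04486015420138592
```

{"api": "step_arm", "payload": {"steps": "0 0 0 0 0 0; 0 0 0 0 0 0; 0 0 0 0 0 0; 0 0 0 0 0 0"}}

```text
time: 3.3
position: [0.5029, 0.1663, 0.233]
eef_rot: [-0.696, 0.124, 0.697, 0.121]
force: [1.0, 2.3, -0.5]
finger_gap: 0.0258
```

```bash
cat >> h.py <<'E'
AX=np.array([.5095,.106])
def arc(dps,z=.231,rad=None,ax=AX):
    """rows following clockwise arc: list of cumulative deg from current azimuth"""
    from station import telemetry
    s=telemetry.sense();p=s["position"][:2]-ax;a=np.arctan2(p[1],p[0])
    print("az %.1f r %.4f gap %.4f"%(np.degrees(a),np.hypot(*p),s["finger_gap"]))
    r=rad or .062
    return go([(*(ax+r*np.array([np.cos(a-np.radians(d)),np.sin(a-np.radians(d))])),z) for d in dps])
E
python3 -c "
from h import *
arc([5,12,20,28,36])"
```

```text
az 96.3 r 0.0607 gap 0.0258
t=3.30 pos [0.5029 0.1663 0.233 ] F [ 1.   2.3 -0.5]
0.0020 -0.0034 -0.0044; 0.0020 -0.0057 -0.0116; 0.0020 -0.0072 -0.0201; 0.0020 -0.0075 -0.0287; 0.0020 -0.0066 -0.0373
```

{"api": "step_arm", "payload": {"steps": "0 -0.002 -0.005 0 0 0; 0 -0.0045 -0.012 0 0 0; 0 -0.0058 -0.020 0 0 0; 0 -0.006 -0.0287 0 0 0; 0 -0.005 -0.0373 0 0 0"}}

```text
time: 3.92
position: [0.541, 0.1587, 0.233]
eef_rot: [0.697, -0.123, -0.696, -0.122]
force: [-0.7, 4.9, 0.7]
finger_gap: 0.0255
```

```bash
python3 -c "
from h import *
arc([10,20,30,40,50],.233)"
```

```text
az 59.1 r 0.0614 gap 0.0255
t=3.92 pos [0.541  0.1587 0.233 ] F [-0.7  4.9  0.7]
0.0000 0.0024 -0.0105; 0.0001 0.0071 -0.0202; 0.0001 0.0135 -0.0290; 0.0001 0.0212 -0.0365; 0.0001 0.0302 -0.0425
```

{"api": "step_arm", "payload": {"steps": "0 0.0024 -0.0105 0 0 0; 0 0.0071 -0.0202 0 0 0; 0 0.0135 -0.029 0 0 0; 0 0.0212 -0.0365 0 0 0; 0 0.0302 -0.0425 0 0 0"}}

```text
time: 4.55
position: [0.5716, 0.1154, 0.2331]
eef_rot: [0.697, -0.123, -0.696, -0.122]
force: [2.9, 3.3, -2.0]
finger_gap: 0.0256
```

```bash
python3 -c "
from h import *
arc([11,23,35,47,59],.233)"
```

```text
az 8.6 r 0.0628 gap 0.0256
t=4.55 pos [0.5716 0.1154 0.2331] F [ 2.9  3.3 -2. ]
0.0001 0.0113 -0.0039; 0.0001 0.0240 -0.0065; 0.0001 0.0370 -0.0064; 0.0001 0.0496 -0.0036; 0.0001 0.0614 0.0018
```

{"api": "step_arm", "payload": {"steps": "0 0.0113 -0.0039 0 0 0; 0 0.024 -0.0065 0 0 0; 0 0.037 -0.0064 0 0 0; 0 0.0496 -0.0036 0 0 0; 0 0.0614 0.0018 0 0 0"}}

```text
time: 5.18
position: [0.5492, 0.0565, 0.233]
eef_rot: [0.698, -0.123, -0.695, -0.122]
force: [3.4, -0.9, -1.4]
finger_gap: 0.0252
```

```bash
python3 -c "
from h import *
arc([11,23,35,47,59],.233)
print(circ(np.array([[.5029,.1663],[.541,.1587],[.5716,.1154]])))"
```

```text
az -51.3 r 0.0635 gap 0.0252
t=5.17 pos [0.5492 0.0565 0.233 ] F [ 3.4 -0.9 -1.4]
0.0000 0.0087 0.0084; -0.0000 0.0174 0.0181; -0.0001 0.0238 0.0293; -0.0001 0.0277 0.0417; -0.0001 0.0290 0.0546
(array([0.51040338, 0.10461498]), np.float64(0.06213970482810308))
```

```bash
sed -i 's/^AX=.*/AX=np.array([.5104,.1046])/' h.py; python3 -c "
from h import *
arc([11,23,35,47,59],.233)"
```

```text
az -51.1 r 0.0618 gap 0.0252
t=5.17 pos [0.5492 0.0565 0.233 ] F [ 3.4 -0.9 -1.4]
0.0000 0.0096 0.0070; -0.0000 0.0183 0.0166; -0.0000 0.0247 0.0279; -0.0001 0.0287 0.0402; -0.0001 0.0300 0.0531
```

{"api": "step_arm", "payload": {"steps": "0 0.0096 0.007 0 0 0; 0 0.0183 0.0166 0 0 0; 0 0.0247 0.0279 0 0 0; 0 0.0287 0.0402 0 0 0; 0 0.03 0.0531 0 0 0"}}

```text
time: 5.8
position: [0.4886, 0.0467, 0.233]
eef_rot: [0.698, -0.123, -0.695, -0.122]
force: [4.2, 4.3, -3.0]
finger_gap: 0.0253
```

```bash
python3 -c "
from h import *
arc([11,23,35,47,59],.233)"
```

```text
az -110.6 r 0.0619 gap 0.0253
t=5.80 pos [0.4886 0.0467 0.233 ] F [ 4.2  4.3 -3. ]
-0.0000 -0.0011 0.0118; -0.0001 -0.0051 0.0242; -0.0002 -0.0115 0.0354; -0.0002 -0.0201 0.0451; -0.0003 -0.0305 0.0528
```

{"api": "step_arm", "payload": {"steps": "0 -0.0011 0.0118 0 0 0; 0 -0.0051 0.0242 0 0 0; 0 -0.0115 0.0354 0 0 0; 0 -0.0201 0.0451 0 0 0; 0 -0.0305 0.0528 0 0 0"}}

```text
time: 6.42
position: [0.4494, 0.0935, 0.233]
eef_rot: [0.699, -0.123, -0.694, -0.121]
force: [8.4, -1.5, -4.1]
finger_gap: 0.0255
```

```bash
python3 -c "
from h import *
arc([11,23,35,47,59],.233)"
```

```text
az -169.6 r 0.0620 gap 0.0255
t=6.42 pos [0.4494 0.0935 0.233 ] F [ 8.4 -1.5 -4.1]
-0.0000 -0.0108 0.0050; -0.0001 -0.0234 0.0080; -0.0001 -0.0364 0.0083; -0.0001 -0.0491 0.0059; -0.0001 -0.0610 0.0008
```

{"api": "step_arm", "payload": {"steps": "0 -0.0108 0.005 0 0 0; 0 -0.0234 0.008 0 0 0; 0 -0.0364 0.0083 0 0 0; 0 -0.0491 0.0059 0 0 0; 0 -0.061 0.0008 0 0 0"}}

```text
time: 7.05
position: [0.4684, 0.1505, 0.233]
eef_rot: [0.698, -0.124, -0.695, -0.12]
force: [-0.4, -4.5, 1.5]
finger_gap: 0.0252
```

```bash
python3 -c "
from h import *
arc([11,23,35,47,59],.233)"
```

```text
az 132.4 r 0.0622 gap 0.0252
t=7.05 pos [0.4684 0.1505 0.233 ] F [-0.4 -4.5  1.5]
-0.0000 -0.0098 -0.0067; -0.0001 -0.0191 -0.0158; -0.0000 -0.0262 -0.0266; 0.0000 -0.0309 -0.0387; 0.0001 -0.0330 -0.0515
```

{"api": "step_arm", "payload": {"steps": "0 -0.0098 -0.0067 0 0 0; 0 -0.0191 -0.0158 0 0 0; 0 -0.0262 -0.0266 0 0 0; 0 -0.0309 -0.0387 0 0 0; 0 -0.033 -0.0515 0 0 0"}}

```text
time: 7.68
position: [0.529, 0.1641, 0.233]
eef_rot: [0.698, -0.124, -0.695, -0.12]
force: [-3.3, -1.3, 2.6]
finger_gap: 0.0249
```

```bash
python3 -c "
from h import *
arc([10,20,30,40,50],.233)"
```

```text
az 72.6 r 0.0624 gap 0.0249
t=7.67 pos [0.529  0.1641 0.233 ] F [-3.3 -1.3  2.6]
0.0000 0.0008 -0.0108; 0.0001 0.0032 -0.0214; 0.0002 0.0073 -0.0314; 0.0002 0.0131 -0.0405; 0.0003 0.0204 -0.0484
```

{"api": "step_arm", "payload": {"steps": "0 0.0008 -0.0108 0 0 0; 0 0.0032 -0.0214 0 0 0; 0 0.0073 -0.0314 0 0 0; 0 0.0131 -0.0405 0 0 0; 0 0.0204 -0.0484 0 0 0"}}

```text
time: 8.3
position: [0.5681, 0.1281, 0.233]
eef_rot: [0.698, -0.124, -0.695, -0.121]
force: [-0.9, 2.1, 0.2]
finger_gap: 0.0254
```

```bash
python3 -c "
from h import *
arc([6,12,18,24,30],.233)
P=cloud(ld('top0.npz'))[205:255,280:360].reshape(-1,3)
d=P[:,:2]-AX; r=np.hypot(*d.T)
m=(P[:,2]>.09)&(P[:,2]<.14)&(r>.078); Q=P[m]
print(len(Q),np.percentile(Q[:,2],[50,80,90,95,99]))
"
```

```text
az 22.2 r 0.0623 gap 0.0254
t=8.30 pos [0.5681 0.1281 0.233 ] F [-0.9  2.1  0.2]
0.0001 0.0052 -0.0039; 0.0001 0.0107 -0.0074; 0.0001 0.0164 -0.0104; 0.0002 0.0225 -0.0127; 0.0002 0.0288 -0.0144
1195 [0.11176922 0.11415986 0.11523295 0.1162769  0.11831815]
```

The roller top was about 0.115 m at the start, so the stop should come roughly 1.35 turns on (about 480°). I have turned 434°, so I go slower from here.

{"api": "step_arm", "payload": {"steps": "0 0.0052 -0.0039 0 0 0; 0 0.0107 -0.0074 0 0 0; 0 0.0164 -0.0104 0 0 0; 0 0.0225 -0.0127 0 0 0; 0 0.0288 -0.0144 0 0 0"}}

```text
time: 8.93
position: [0.5719, 0.0958, 0.2331]
eef_rot: [0.698, -0.124, -0.695, -0.121]
force: [0.7, 2.2, -1.9]
finger_gap: 0.025
```

```bash
python3 -c "
from h import *
arc([4,8,12,16],.233)"
```

```text
az -8.1 r 0.0621 gap 0.0250
t=8.93 pos [0.5719 0.0958 0.2331] F [ 0.7  2.2 -1.9]
0.0001 0.0043 -0.0006; 0.0001 0.0086 -0.0010; 0.0001 0.0129 -0.0012; 0.0001 0.0172 -0.0010
```

Turned 464°, no stop yet.

{"api": "step_arm", "payload": {"steps": "0 0.0043 -0.0006 0 0 0; 0 0.0086 -0.001 0 0 0; 0 0.0129 -0.0012 0 0 0; 0 0.0172 -0.001 0 0 0"}}

```text
time: 9.43
position: [0.5669, 0.0791, 0.2331]
eef_rot: [0.698, -0.124, -0.695, -0.121]
force: [1.8, 2.4, -2.8]
finger_gap: 0.0254
```

```bash
python3 -c "
from h import *
arc([4,8,12,16],.233)"
```

```text
az -24.3 r 0.0620 gap 0.0254
t=9.43 pos [0.5669 0.0791 0.2331] F [ 1.8  2.4 -2.8]
0.0001 0.0043 0.0005; 0.0001 0.0086 0.0013; 0.0001 0.0127 0.0024; 0.0001 0.0169 0.0037
```

{"api": "step_arm", "payload": {"steps": "0 0.0043 0.0005 0 0 0; 0 0.0086 0.0013 0 0 0; 0 0.0127 0.0024 0 0 0; 0 0.0169 0.0037 0 0 0"}}

```text
time: 9.93
position: [0.5624, 0.0708, 0.2331]
eef_rot: [0.702, -0.118, -0.691, -0.126]
force: [12.7, 23.8, -10.5]
finger_gap: 0.0254
```

```bash
python3 -c "
from h import *
arc([4,8,12,16],.233)"
```

```text
az -33.0 r 0.0620 gap 0.0254
t=9.93 pos [0.5624 0.0708 0.2331] F [ 12.7  23.8 -10.5]
0.0001 0.0042 0.0012; -0.0000 0.0083 0.0026; -0.0001 0.0122 0.0043; -0.0002 0.0161 0.0063
```

The arm stopped 7° short of its command with 27 N tangential, so this looks like the stop, at about 489°, which agrees with the roller-height estimate. I'll hold a mild push to confirm.

{"api": "step_arm", "payload": {"steps": "0 0.004 0.0012 0 0 0; 0 0.004 0.0012 0 0 0; 0 0.004 0.0012 0 0 0"}}

```text
time: 10.3
position: [0.5626, 0.0711, 0.2331]
eef_rot: [0.704, -0.115, -0.689, -0.128]
force: [7.1, 12.3, -6.1]
finger_gap: 0.0255
```

```bash
python3 -c "
from h import *
arc([-10,-20,-30,-40,-50],.233)"
```

```text
az -32.7 r 0.0620 gap 0.0255
t=10.30 pos [0.5626 0.0711 0.2331] F [ 7.1 12.3 -6.1]
0.0004 -0.0107 -0.0015; 0.0006 -0.0215 -0.0011; 0.0008 -0.0321 0.0012; 0.0009 -0.0421 0.0052; 0.0010 -0.0513 0.0109
```

Firm stop at azimuth about −32.7°. Backing off 90°, to about +57°.

{"api": "step_arm", "payload": {"steps": "0 -0.0107 -0.0015 0 0 0; 0 -0.0215 -0.0011 0 0 0; 0 -0.0321 0.0012 0 0 0; 0 -0.0421 0.0052 0 0 0; 0 -0.0513 0.0109 0 0 0"}}

```text
time: 10.92
position: [0.5693, 0.1235, 0.2332]
eef_rot: [0.704, -0.115, -0.689, -0.128]
force: [3.5, -1.8, -6.0]
finger_gap: 0.0254
```

```bash
python3 -c "
from h import *
from station import telemetry
p=telemetry.sense()['position'][:2]-AX
a=np.degrees(np.arctan2(p[1],p[0]));arc(list(-(57.5-a)*np.array([.25,.5,.75,1,1])),.233)"
```

```text
az 17.8 r 0.0619 gap 0.0254
t=10.93 pos [0.5693 0.1235 0.2332] F [ 3.5 -1.8 -6. ]
0.0002 -0.0080 0.0072; 0.0002 -0.0145 0.0157; 0.0002 -0.0195 0.0252; 0.0000 -0.0228 0.0354; 0.0000 -0.0228 0.0354
```

{"api": "step_arm", "payload": {"steps": "0 -0.008 0.0072 0 0 0; 0 -0.0145 0.0157 0 0 0; 0 -0.0195 0.0252 0 0 0; 0 -0.0228 0.0354 0 0 0; 0 -0.0228 0.0354 0 0 0"}}

```text
time: 11.55
position: [0.5421, 0.1578, 0.2332]
eef_rot: [0.703, -0.115, -0.69, -0.127]
force: [-1.4, 2.4, -3.0]
finger_gap: 0.0255
```

```bash
python3 -c "
from h import *
arc([0],.233)"
```

```text
az 59.2 r 0.0619 gap 0.0255
t=11.55 pos [0.5421 0.1578 0.2332] F [-1.4  2.4 -3. ]
0.0002 -0.0001 -0.0000
```

At 92° back. Now release.

{"api": "step_arm", "payload": {"steps": "0 0 0 0 0 0; 0 0 0 0 0 0; 0 0 0 0 0 0; 0 0 0 0 0 0; 0 0 0 0 0 0", "claw": 90}}

```text
time: 12.18
position: [0.5423, 0.1576, 0.2332]
eef_rot: [0.703, -0.115, -0.69, -0.128]
force: [-0.1, -0.1, 0.0]
finger_gap: 0.0675
```

{"api": "step_arm", "payload": {"steps": "0 0 0 0 0 0; 0 0 0 0 0 0; -0.03 0 0 0 0 0; -0.07 0 0 0 0 0; -0.12 0 0 0 0 0"}}

```text
time: 12.8
position: [0.5392, 0.1557, 0.3536]
eef_rot: [0.703, -0.115, -0.69, -0.127]
force: [0.2, 0.4, -0.4]
finger_gap: 0.0785
```

{"api": "step_arm", "payload": {"steps": "0 -0.04 0.04 0 0 0; 0 -0.08 0.08 0 0 0; 0 -0.12 0.12 0 0 0; 0 -0.16 0.16 0 0 0; 0 -0.16 0.16 0 0 0"}}

```text
time: 13.42
position: [0.4409, 0.3633, 0.3537]
eef_rot: [0.703, -0.114, -0.691, -0.125]
force: [0.6, 0.4, -0.3]
finger_gap: 0.0784
```

```bash
python3 - <<'E'
from h import *
from station import cams,telemetry
for n in("side","top"):
    c=cams.camera(n);cv2.imwrite(f"pics/{n}3.png",c["color"]);k=np.float64(knob(c,(220,200,350,320) if n=="top" else (285,240,390,320)))
    t=k[k[:,2]>.243];print(n,len(t))
    if len(t):
        m=t.mean(0);print(m,np.degrees(np.arctan2(m[1]-AX[1],m[0]-AX[0])),np.hypot(*(m[:2]-AX)))
s=telemetry.sense();print(s["time"],s["position"],s["qvel"].round(3),s["force"])
E
```

```text
side 0
top 215
[0.54245655 0.15751465 0.24905855] 58.791840594352294 0.06186745818384897
13.525 [0.44222335 0.36069579 0.35413671] [-0.033 -0.011 -0.003  0.001 -0.001 -0.002] [ 1.26570458 -0.29601263  0.04209405]
```

View pics/top3.png

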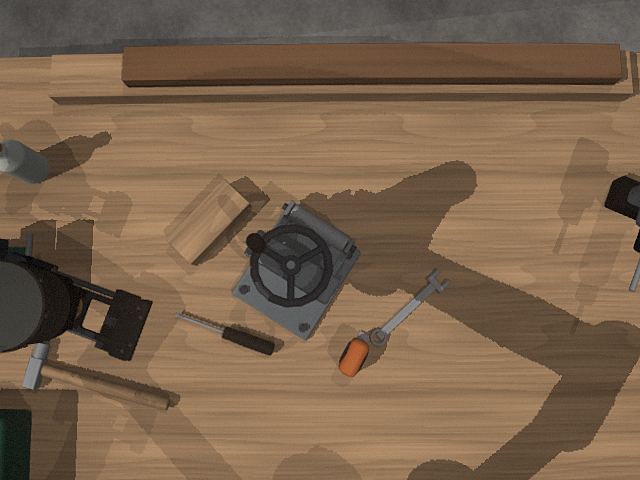

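View pics/side3.png

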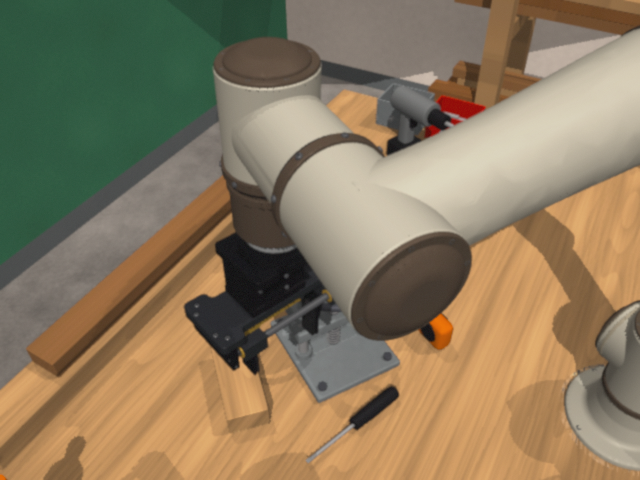

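The knob is at (255,243) in the top view, and the offcut, screwdriver, tape and spanner are all where they were. The gripper is clear of the jack. One last check: the roller height.

```bash
python3 - <<'E'
from h import *
from station import cams,telemetry,sign_off
c=cams.camera("top");P=cloud(c)[200:255,280:360].reshape(-1,3)
r=np.hypot(*(P[:,:2]-AX).T);Q=P[(P[:,2]>.09)&(P[:,2]<.145)&(r>.078)]
print(len(Q),np.percentile(Q[:,2],[50,80,90,95,99]))
k=knob(c,(220,200,350,320));m=k[k[:,2]>.243].mean(0);print(m,np.degrees(np.arctan2(m[1]-AX[1],m[0]-AX[0])))
E
```

```text
1321 [0.12492609 0.12744152 0.12863957 0.12960081 0.13100211]
[0.54248672 0.15745809 0.24903079] 58.740777014270265
```

The roller top is at about 0.128 m, which is what a quarter turn below 0.131 m should give.

```bash
python3 -c "
from station import sign_off
print(sign_off())"
```

```text
the job is handed in; nothing more can be done
None
```

The jack is raised and the job is handed in. I gripped the knob and wound the wheel clockwise about 489° (1.36 turns). There it stopped hard, with the force climbing to about 27 N, and I held it against the stop for a moment. I then backed it off, let go and moved the gripper clear.

**Last checks:**
- **Back-off:** the top camera puts the knob at 58.7°. The stop was felt at −32.7°, so the wheel is about 91° back. It did not move between two pictures.
- **Roller height:** the top measures about 0.128 m, as expected a quarter turn below 0.131 m. It was about 0.115 m at the start, which fits the turns wound.
- **Loose things:** offcut, tape measure, spanner and screwdriver look unmoved in the top picture. I compared them by eye only.
- **Gripper:** it is clear of the jack, with only noise-level force at the wrist.

No check failed. The side camera could not confirm the final knob position because the arm blocked its view. At the start the two cameras differed by 3–4 mm on the wheel centre, so I set the axis from the knob's own path during the first part of the turn. The clock was at about 13.5 s of the 72 s allowed.

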